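# Turn the sugar sifter's feed wheel up one click and start it

### The job

On the sifter with the red stripe, lay a fingertip on the black knurled feed wheel and roll its top away from the robot until it clicks from the one-bar mark into the next notch, two bars, without running on to three bars, and take the finger off. Then press that sifter's green start button fully down and let it come up again. Pick nothing up, and leave the blue-striped sifter's wheel and button and all the loose things on the bench and on the sifter where they are.

Things in the scene. Friction and masses are not known exactly. Their poses are not given: they have to be found in the camera images.
- red_sifter: the red-striped sifter: low white bench machine, 150 (x) x 250 (y) mm, deck 60 mm above the bench, fixed in place, a red stripe round its sides and along the deck's edges. Origin under its centre on the bench, x away from the robot, z up. On the deck: round wooden sieve (100 mm across, 45 mm high, centre x -10, y +65), feed wheel (x +20, y -30), green start button (x -35, y -90)
- red_sifter_wheel_top (a point): top point of the red-striped sifter's feed wheel: black, knurled, level axle along y, 70 mm diameter, 24 mm wide, standing 22 mm out of the deck between two grey cheeks (11 mm high, 8 mm thick, inner faces 13.5 mm from mid-wheel). The point is mid-width, 82 mm above the bench, and does not turn. x: the way the wheel's top rolls when the setting goes up; z up
- red_sifter_wheel (a joint): red-striped sifter's wheel, rad; grows as its top rolls along +x of its top point. Three sprung notches: 0 (one white bar between the red index marks on the cheeks), 0.6 (two bars), 1.2 (three bars). Let go past the hump (0.3, 0.9) it snaps on, before it springs back. Turning takes up to 2 N along the rim; a fingertip pressed on it with 5 to 8 N grips. Starts near 0
- red_sifter_start_top (a point): centre of the top face of the red-striped sifter's round green push button (28 mm diameter, in a black housing on the deck), at x -55, y -60 mm from red_sifter_wheel_top; z up, pressed straight down; moves with the button
- red_sifter_start (a joint): the red-striped sifter's start button: 0 up, 0.006 m fully down; a spring returns it; fully down takes 5 N
- blue_sifter: the blue-striped sifter: low white bench machine, 150 (x) x 250 (y) mm, deck 60 mm above the bench, fixed in place, a blue stripe round its sides and along the deck's edges. Origin under its centre on the bench, x away from the robot, z up. On the deck: round wooden sieve (100 mm across, 45 mm high, centre x -10, y +65), feed wheel (x +20, y -30), green start button (x -35, y -90)
- blue_sifter_wheel_top (a point): top point of the blue-striped sifter's feed wheel: black, knurled, level axle along y, 70 mm diameter, 24 mm wide, standing 22 mm out of the deck between two grey cheeks (11 mm high, 8 mm thick, inner faces 13.5 mm from mid-wheel). The point is mid-width, 82 mm above the bench, and does not turn. x: the way the wheel's top rolls when the setting goes up; z up
- blue_sifter_wheel (a joint): blue-striped sifter's wheel, rad; grows as its top rolls along +x of its top point. Three sprung notches: 0 (one white bar between the red index marks on the cheeks), 0.6 (two bars), 1.2 (three bars). Let go past the hump (0.3, 0.9) it snaps on, before it springs back. Turning takes up to 2 N along the rim; a fingertip pressed on it with 5 to 8 N grips. Starts near 0
- blue_sifter_start_top (a point): centre of the top face of the blue-striped sifter's round green push button (28 mm diameter, in a black housing on the deck), at x -55, y -60 mm from blue_sifter_wheel_top; z up, pressed straight down; moves with the button
- blue_sifter_start (a joint): the blue-striped sifter's start button: 0 up, 0.006 m fully down; a spring returns it; fully down takes 5 N
- measure_cup: aluminium measuring cup, 36 mm across, 34 mm high, standing loose on the red-striped sifter's deck near its corner, about 75 mm from the wheel and 85 mm from the button; origin at its underside's centre. Leave alone
- jar: glass jar with wooden lid, 64 mm across, 90 mm high, origin at its underside. Leave alone
- mug: white mug, 60 mm across, 65 mm high, origin at its underside, between the robot and the sifters. Leave alone
- spatula: spatula lying on the bench, 270 mm long along its x. Leave alone
- brush: brush lying on the bench, 180 mm long along its x. Leave alone
- tin: red tin, 60 mm across, 80 mm high, origin at its underside. Leave alone
- mould: small wooden mould tray with three cells, 130 (x) x 90 (y) x 30 mm, origin at its underside. Leave alone

How it is judged:
By the outcome, as a careful person would: the job done as asked, in the order asked, and still so for the second after the job is handed in, with the robot touching nothing.
It also fails if it takes over 45 s, if anything falls off the work surface, if the arm or the gripper's body presses on something with over 40 N, if the wrist force passes 120 N, or if a joint passes its speed limit or range.

### The arm

A 7-joint arm with a two-finger parallel gripper is mounted at the origin on the work surface. World frame = base frame: x ahead of the robot, y to its left, z up, the work surface at z = 0. Lengths are in m, angles in rad, forces in N, time in s.
With the tool pointing down it reaches from about 0.425 to 0.875 m from the base axis. Payload 8.4 kg.
Tool frame: the origin (TCP) lies between the finger pads; the fingertips stand 8 mm ahead of it and the grasp point (between the pads) lies 11 mm behind it; y points along the fingers, x is the direction in which the jaws open and shut, and the axes are right-handed (so a half turn about y gives the same grasp; the last joint's range is limited). The gripper opens to 85 mm and grips with 20 to 120 N. Pads are 22 mm wide; open, the fingers measure 114 mm over their backs; the gripper's body (76 mm by 85 mm) begins 54 mm behind the grasp point. The pads swing forward as they close: fully open they stand 13 mm farther back than shut.
Start: joints at [-1.444, 0.333, 0.04, 1.465, -0.013, 1.343, -0.059], TCP at [0.146, 0.633, 0.239] pointing down, gripper open.
Joint ranges: [-2.58, 2.58], [-0.38, 2.09], [-1.3, 1.39], [0.25, 2.4], [-1.5, 4.64], [0.08, 2.09], [-2.65, 2.65]. Speed limits (rad/s): [2.22, 2.22, 2.79, 2.79, 3.14, 3.14, 3.14].

### API

Orientations are given as [roll, pitch, yaw] about the fixed x, y, z axes, in that order (R = Rz(yaw) Ry(pitch) Rx(roll)).
In Python, from workcell import sensors, eyes, bot gives the robot as it stands.
- The arm moves only by the tool send_rows, never from a script. Its argument "increments" is a list of rows, each an object of numbers: "dx", "dy", "dz": the shift along the tool's x, y, z in cm; "roll": the turn about the tool's y in degrees. In form: [{"dx": .., "dy": .., "dz": .., "roll": ..}, ...]. A call has 1 to 10 rows; each row is the pose to reach, as a shift and turn from the pose commanded when the call began, along the tool's axes at that moment; what a row does not reach only later rows make up. A row lasts 1/10 s, in which the tool goes at most 50 mm and 8.59 degrees, less where a joint would pass 70% of its speed; a pose out of reach is approached as far as the arm can. A call with a gripper value outside its range is refused whole. "claw" is the gripper's target within -1 to 1 (shut at 1, half-way at 0, fully open at -1), set as the call begins (left out, the last holds). The fingers move at their own pace and stop on an object; "grip_force" is the grip in N (left out, the last holds). Time passes only in rows, so rows that repeat a pose let the fingers close. It gives the time, the measured TCP pose, the force and the opening at its end, in the units of the state.
- sensors.get_obs(): the state, without advancing time (a new reading comes with each control period).
- eyes.grab_frame(name): name is "scene" or "top"; returns the picture (384x512x3 uint8, red, green, blue); there is no depth.
- eyes.calibration(name): a dict with "intrinsics" (3x3 intrinsics, pixels), "cam_to_world" (4x4, takes a point from camera to world coordinates). Camera axes: x right, y down, z forward; pixel columns grow to the right and rows downward; lengths in m; the calibration is good to about 2 mm. A picture is of the moment at which its call begins. calibration takes no time and is no camera call.
- bot.job_done(): hands the job in, once; it reports no verdict.
The state is a dict: "time_s": time; "q": joint angles; "joint_velocities": joint speeds; "joint_efforts": joint torques, N m; "position": TCP position; "tcp_rot": TCP orientation; "contact_force": force on the tool from outside, world axes, zero at the start; "torque": the same for the moment, N m; "width": finger opening in m.
Only numpy, scipy, OpenCV 4.12 (cv2) and the standard library are available. Lean on these libraries where they do the work, as an engineer would, in place of code of your own. Each camera call takes 0.05 s, during which the arm holds its last target. There are 200 camera calls.

## Working session

There is one attempt and no reset: what is moved stays moved. The work goes in short steps, Python scripts to look and compute and a tool call to move; the robot and the scene stay as the last step left them, time stands still between calls to the robot, and variables do not carry over. Pictures are saved under pics/ and viewed, about 8 in all and at most 12, crops included, and the job is handed in when it is done.

Besides the shell and the picture viewer there is one more tool, called in YAML: its name, and indented under it one key for each argument. send_rows: Moves the arm, as the interface text tells. Its arguments: {"type":"object","properties":{"increments":{"type":"array","items":{"type":"object","properties":{"dx":{"type":"number"},"dy":{"type":"number"},"dz":{"type":"number"},"roll":{"type":"number"}}}},"claw":{"type":"number"},"grip_force":{"type":"number"}},"required":["increments"]}

```bash
mkdir -p pics; python3 - <<'E'
from workcell import sensors, eyes, bot
import cv2,json
o=sensors.get_obs()
print({k:o[k] for k in("time_s","position","tcp_rot","contact_force","width")})
for n in("scene","top"):
    f=eyes.grab_frame(n); cv2.imwrite(f"pics/{n}0.png",f[:,:,::-1]); c=eyes.calibration(n); print(n,c)
E
```

```text
{'time_s': 0.0, 'position': array([0.14540387, 0.6330639 , 0.23840274]), 'tcp_rot': array([-1.57090716,  0.0016396 ,  1.34509029]), 'contact_force': array([ 0.3636797 ,  0.54399474, -0.70992022]), 'width': 0.0855223315963086}
scene {'intrinsics': array([[400.45744627,   0.        , 261.80911163],
       [  0.        , 400.45744627, 188.95945916],
       [  0.        ,   0.        ,   1.        ]]), 'cam_to_world': array([[-0.03369487,  0.77323881, -0.63321907,  1.31887768],
       [ 0.9994294 ,  0.02755885, -0.0195289 ,  0.04559845],
       [ 0.00235028, -0.63351578, -0.7737262 ,  0.99457332],
       [ 0.        ,  0.        ,  0.        ,  1.        ]])}
top {'intrinsics': array([[380.43298586,   0.        , 257.86080902],
       [  0.        , 380.43298586, 187.1569624 ],
       [  0.        ,   0.        ,   1.        ]]), 'cam_to_world': array([[ 0.02217557, -0.99769938,  0.06406389,  0.49753712],
       [-0.99974464, -0.02240843, -0.00291846,  0.00739378],
       [ 0.00434732, -0.06398281, -0.99794153,  1.47458382],
       [ 0.        ,  0.        ,  0.        ,  1.        ]])}
```

View pics/scene0.png

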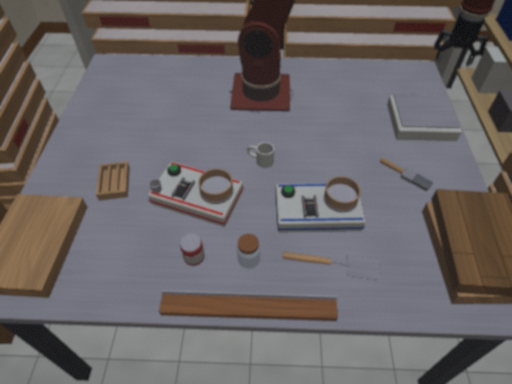

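View pics/top0.png

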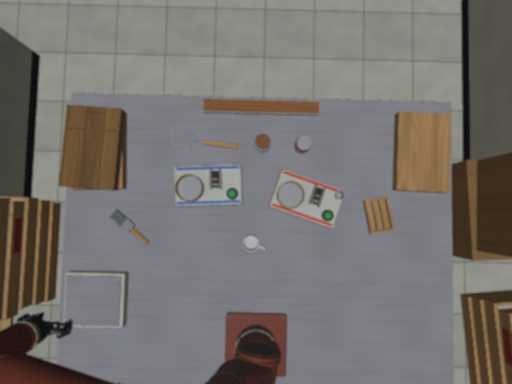

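Both sifters are visible. In the top view the red one is around (308,198), with its wheel near (317,195), its green button near (328,215) and the cup near (339,195). In the scene view its wheel is near (183,188) and its button near (174,169).

```bash
cat > h.py <<'E'
import numpy as np,cv2
from workcell import sensors, eyes, bot
def ray(n,uv):
    c=eyes.calibration(n);T=c["cam_to_world"]
    d=T[:3,:3]@np.linalg.inv(c["intrinsics"])@np.array([uv[0],uv[1],1.]);return T[:3,3],d
def plane(n,uv,z):
    o,d=ray(n,uv);return o+d*(z-o[2])/d[2]
def tri(a,b):
    (o1,d1),(o2,d2)=ray("scene",a),ray("top",b)
    s=np.linalg.lstsq(np.c_[d1,-d2],o2-o1,rcond=None)[0]
    p,q=o1+s[0]*d1,o2+s[1]*d2;return (p+q)/2,np.linalg.norm(p-q)
def proj(n,p):
    c=eyes.calibration(n);T=np.linalg.inv(c["cam_to_world"]);q=c["intrinsics"]@(T[:3,:3]@p+T[:3,3]);return q[:2]/q[2]
E
python3 - <<'E'
from h import *
boxes={"scene":(145,155,105,70),"top":(265,165,85,68)}
G={}
for n,(x,y,w,h) in boxes.items():
    im=cv2.imread(f"pics/{n}0.png"); c=im[y:y+h,x:x+w]
    cv2.imwrite(f"pics/{n}c.png",cv2.resize(c,None,fx=7,fy=7,interpolation=cv2.INTER_CUBIC))
    hs=cv2.cvtColor(c,cv2.COLOR_BGR2HSV)
    g=cv2.inRange(hs,(45,100,30),(85,255,255))
    k,l,s,ce=cv2.connectedComponentsWithStats(g)
    i=1+np.argmax(s[1:,4]);G[n]=ce[i]+[x,y];print(n,"green",G[n],s[i])
    r=cv2.inRange(hs,(0,90,80),(8,255,255))|cv2.inRange(hs,(172,90,80),(180,255,255))
    k,l,s,ce=cv2.connectedComponentsWithStats(r)
    for i in range(1,k):
        if s[i,4]>15:
            ys,xs=np.where(l==i);p=np.c_[xs+x,ys+y].astype(np.float32)
            print("  red",s[i],cv2.fitLine(p,cv2.DIST_L2,0,.01,.01).ravel())
            if n=="top":
                v=cv2.fitLine(p,cv2.DIST_L2,0,.01,.01).ravel();a=plane(n,v[2:]-v[:2]*25,.06);b=plane(n,v[2:]+v[:2]*25,.06);print("   yaw of -y",np.arctan2(*(b-a)[1::-1]),a,b)
    # white deck
    wt=cv2.inRange(hs,(0,0,150),(180,60,255))
print("button",tri(G["scene"],G["top"]),plane("top",G["top"],.075))
E
```

```text
scene green [173.36363636 167.79545455] [24 10  9  7 44]
  red [33 10 27  9 50] [  0.9624482    0.27146545 191.3        168.44      ]
  red [  6  37  71  23 155] [  0.9561287    0.29294693 186.50967    202.96774   ]
  red [ 6 46 34 11 41] [  0.9541552    0.29931223 168.04878    206.09756   ]
  red [41 57 40 12 58] [  0.96128136   0.27556872 207.08621    218.01724   ]
top green [327.76086957 214.97826087] [59 47  8  7 46]
  red [ 19   6  53  20 131] [  0.9431693    0.33231258 309.85495    180.83969   ]
   yaw of -y -1.8888221647897787 [ 0.64547643 -0.10167392  0.06      ] [ 0.58723996 -0.278577    0.06      ]
  red [  7  39  60  22 157] [  0.9425009   0.3342036 301.3949    214.24203  ]
   yaw of -y -1.8892748989401522 [ 0.52030354 -0.07246862  0.06      ] [ 0.46232799 -0.24831103  0.06      ]
button (array([ 0.4907187 , -0.25520873,  0.07434175]), np.float64(0.0010170080346694433)) [ 0.49079783 -0.25559657  0.075     ]
```

View pics/topc.png

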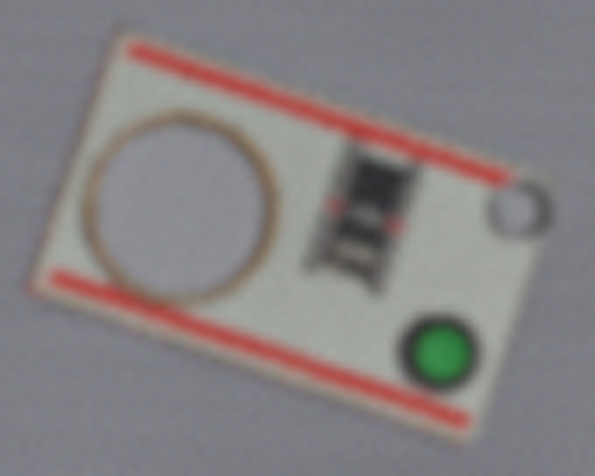

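View pics/scenec.png

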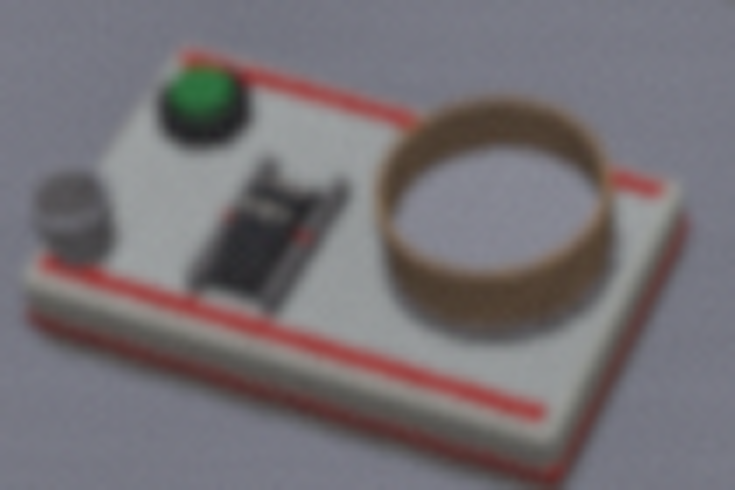

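The top crop shows the red index marks at (336,206) and (397,226) and the green button at (440,352). In the scene crop the marks are at (230,216) and (305,236). The button triangulates at z = 74 mm and the stripes give a sifter yaw of about -0.318. Next I check the wheel top two ways and work out the moves.

```bash
cat >> h.py <<'E'
from scipy.spatial.transform import Rotation as Ro
yaw=-.319; SX=np.array([np.cos(yaw),np.sin(yaw),0]);SY=np.array([-SX[1],SX[0],0])
def go(*ts,start=None):
    """shift in cm along tool axes from the current commanded pose (approx. measured)"""
    s=sensors.get_obs();R=Ro.from_euler("xyz",s["tcp_rot"]).as_matrix()
    for t in ts: print("target",np.round(t,4),"-> d cm",np.round(R.T@(np.array(t)-s["position"])*100,2))
    print("roll deg to yaw+90:",np.degrees(s["tcp_rot"][2]-(yaw+np.pi/2)))
E
python3 - <<'E'
from h import *
b=np.array([.4907,-.2554,.0745]); w=b+.055*SX+.06*SY; w[2]=.082
print("wheel from button",w)
m=[((230,216),(336-0,206)),((305,236),(397,226))]
# scene is viewed from far side: its left mark = right mark in top view
S=[np.array([145,155])+np.array(p)/7 for p in((230,216),(305,236))]
T=[np.array([265,165])+np.array(p)/7 for p in((397,226),(336,206))]
print([tri(a,c) for a,c in zip(S,T)])
h=(tri(S[0],T[0])[0]+tri(S[1],T[1])[0])/2;print("marks mid",h)
go([.5,.25,.24],[w[0],w[1],.16])
E
```

```text
wheel from button [ 0.56174225 -0.21567597  0.082     ]
[(array([ 0.5554651 , -0.23278499,  0.06551103]), np.float64(0.0029489851627242827)), (array([ 0.56527396, -0.19962443,  0.06533591]), np.float64(0.004401465335852397))]
marks mid [ 0.56036953 -0.21620471  0.06542347]
target [0.5  0.25 0.24] -> d cm [-29.4   -0.1  -43.13]
target [ 0.5617 -0.2157  0.16  ] -> d cm [-73.4    7.96 -59.57]
roll deg to yaw+90: 5.340049229812074
```

send_rows:
  claw: 1
  grip_force: 20
  increments:
    - {"dx": -3,"dz": -4.3,"roll": 1}
    - {"dx": -6,"dz": -8.6,"roll": 2}
    - {"dx": -9,"dz": -13,"roll": 5.3}
    - {"dx": -12,"dz": -17.2,"roll": 5.3}
    - {"dx": -15,"dz": -21.5,"roll": 5.3}
    - {"dx": -18,"dz": -26,"roll": 5.3}
    - {"dx": -21,"dz": -30.5,"roll": 5.3}
    - {"dx": -25,"dz": -36,"roll": 5.3}
    - {"dx": -29.4,"dz": -41,"roll": 5.3}
    - {"dx": -29.4,"dz": -43.1,"roll": 5.3}

```text
invalid input
```

```bash
python3 - <<'E'
from h import *
w=np.array([.561,-.216,0])-.009*SX
go([w[0],w[1],.20],[w[0],w[1],.12]); print(sensors.get_obs())
E
```

```text
target [ 0.5525 -0.2132  0.2   ] -> d cm [-73.37   3.96 -58.61]
target [ 0.5525 -0.2132  0.12  ] -> d cm [-73.35  11.96 -58.61]
roll deg to yaw+90: 5.340049229812074
{'time_s': 0.1, 'q': array([-1.44418819,  0.33382166,  0.03986238,  1.46614399, -0.01338986,
        1.34327679, -0.05848788]), 'joint_velocities': array([-0.00095124, -0.00132658, -0.00029185, -0.00160698, -0.00117908,
        0.00133362, -0.00111475]), 'joint_efforts': array([ 5.13852836e-03, -6.60015392e+01,  1.37101393e+00, -4.06479156e+01,
        1.70365989e-02,  8.92410928e-03,  1.47739638e-05]), 'position': array([0.14546602, 0.63312926, 0.23854106]), 'tcp_rot': array([-1.57089469e+00,  1.38058143e-03,  1.34499777e+00]), 'contact_force': array([-0.80396591,  0.95668833, -0.60992252]), 'torque': array([ 0.01664424, -0.01511062,  0.03578395]), 'width': 0.08542944432454612}
```

send_rows:
  claw: 1
  grip_force: 20
  increments:
    - {"dx": -3,"dy": 0,"dz": -4,"roll": 1}
    - {"dx": -6,"dy": 0,"dz": -8,"roll": 2}
    - {"dx": -9,"dy": 0,"dz": -12,"roll": 5.3}
    - {"dx": -12,"dy": 0,"dz": -16,"roll": 5.3}
    - {"dx": -15,"dy": 0,"dz": -20,"roll": 5.3}
    - {"dx": -18,"dy": 0,"dz": -24,"roll": 5.3}
    - {"dx": -21,"dy": 0,"dz": -29,"roll": 5.3}
    - {"dx": -24,"dy": 0,"dz": -34,"roll": 5.3}
    - {"dx": -27,"dy": 0,"dz": -39,"roll": 5.3}
    - {"dx": -29,"dy": 0,"dz": -43,"roll": 5.3}

```text
time_s: 1.1
position: [0.4858, 0.2656, 0.2393]
tcp_rot: [-1.571, -0.0, 1.253]
contact_force: [0.8, 0.2, 0.1]
width: -0.0003
```

```bash
python3 - <<'E'
from h import *
w=np.array([.561,-.216,0])-.009*SX
go([w[0],w[1],.20],[w[0],w[1],.12]); s=sensors.get_obs();print(s["time_s"],s["position"],s["q"],s["width"])
E
```

```text
target [ 0.5525 -0.2132  0.2   ] -> d cm [-43.38   3.92 -21.31]
target [ 0.5525 -0.2132  0.12  ] -> d cm [-43.39  11.92 -21.31]
roll deg to yaw+90: 0.041114198168251036
1.1 [0.48583347 0.2655593  0.23931557] [-0.92896795  0.13604475  0.38633832  1.71964265 -0.05331957  1.29626732
  0.72112619] -0.0002793549786104778
```

send_rows:
  increments:
    - {"dx": -4,"dy": 0,"dz": -2,"roll": 0}
    - {"dx": -8,"dy": 0,"dz": -4,"roll": 0}
    - {"dx": -12,"dy": 0,"dz": -6,"roll": 0}
    - {"dx": -16,"dy": 0,"dz": -8,"roll": 0}
    - {"dx": -20,"dy": 1,"dz": -10,"roll": 0}
    - {"dx": -24,"dy": 2,"dz": -12,"roll": 0}
    - {"dx": -28,"dy": 3,"dz": -14,"roll": 0}
    - {"dx": -32,"dy": 4,"dz": -16,"roll": 0}
    - {"dx": -36,"dy": 4,"dz": -18,"roll": 0}
    - {"dx": -40,"dy": 4,"dz": -20,"roll": 0}

```text
time_s: 2.1
position: [0.5493, -0.1766, 0.1989]
tcp_rot: [-1.57, 0.0, 1.253]
contact_force: [0.2, 1.1, 0.1]
width: -0.0002
```

send_rows:
  increments:
    - {"dx": 0,"dy": 0,"dz": 0,"roll": 0}
    - {"dx": 0,"dy": 0,"dz": 0,"roll": 0}
    - {"dx": 0,"dy": 0,"dz": 0,"roll": 0}

```text
time_s: 2.4
position: [0.5496, -0.1739, 0.199]
tcp_rot: [-1.57, -0.0, 1.254]
contact_force: [1.0, 0.1, -0.6]
width: -0.0003
```

```bash
python3 - <<'E'
from h import *
w=np.array([.561,-.216,0])-.009*SX
go([w[0],w[1],.20],[w[0],w[1],.12]); s=sensors.get_obs();print(s["time_s"],s["position"],s["q"],s["contact_force"])
E
```

```text
target [ 0.5525 -0.2132  0.2   ] -> d cm [-3.65 -0.11 -1.49]
target [ 0.5525 -0.2132  0.12  ] -> d cm [-3.65  7.89 -1.5 ]
roll deg to yaw+90: 0.10729900410627426
2.4 [ 0.54964504 -0.17386609  0.19896756] [-0.38900416  0.24724478  0.72947034  1.73227493 -0.17439774  1.2290329
  1.63794143] [ 1.00952457  0.05946124 -0.59708641]
```

send_rows:
  increments:
    - {"dx": -2,"dy": 0,"dz": -0.8,"roll": 0}
    - {"dx": -3.65,"dy": 0,"dz": -1.5,"roll": 0}
    - {"dx": -3.65,"dy": 2,"dz": -1.5,"roll": 0}
    - {"dx": -3.65,"dy": 4,"dz": -1.5,"roll": 0}
    - {"dx": -3.65,"dy": 6,"dz": -1.5,"roll": 0}
    - {"dx": -3.65,"dy": 8,"dz": -1.5,"roll": 0}
    - {"dx": -3.65,"dy": 9,"dz": -1.5,"roll": 0}
    - {"dx": -3.65,"dy": 9.5,"dz": -1.5,"roll": 0}
    - {"dx": -3.65,"dy": 9.5,"dz": -1.5,"roll": 0}
    - {"dx": -3.65,"dy": 9.5,"dz": -1.5,"roll": 0}

```text
time_s: 3.4
position: [0.553, -0.2144, 0.1052]
tcp_rot: [-1.572, -0.0, 1.253]
contact_force: [-0.7, 0.1, -0.5]
width: -0.0
```

```bash
python3 - <<'E'
from h import *
w=np.array([.561,-.216,0])-.009*SX
f=eyes.grab_frame("scene")[140:230,120:250,::-1];cv2.imwrite("pics/s1.png",cv2.resize(f,None,fx=5,fy=5,interpolation=cv2.INTER_CUBIC))
go([w[0],w[1],.09]); s=sensors.get_obs();print(s["time_s"],s["position"],s["contact_force"])
E
```

```text
target [ 0.5525 -0.2132  0.09  ] -> d cm [0.1  1.53 0.1 ]
roll deg to yaw+90: 0.05425105739179815
3.45 [ 0.55308299 -0.21448672  0.1052831 ] [0.19054701 0.59130873 0.64025439]
```

View pics/s1.png

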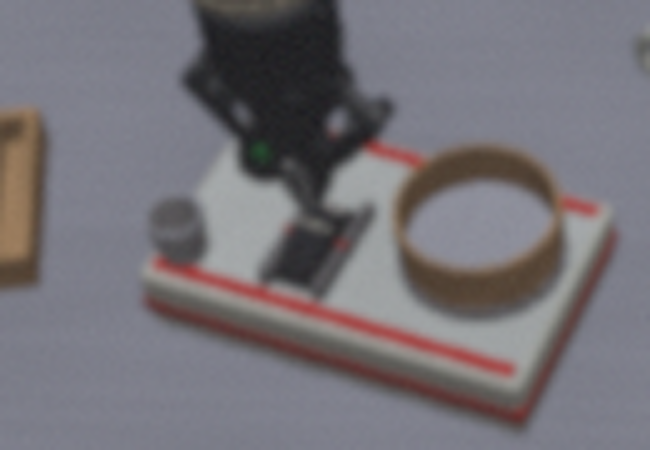

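The shut fingertip hangs at about (315,205) in the crop, just above and behind the wheel's top. It is centred between the cheeks and clear of the sieve and cup. I lower it slowly.

send_rows:
  increments:
    - {"dx": 0,"dy": 0.4,"dz": 0,"roll": 0}
    - {"dx": 0,"dy": 0.8,"dz": 0,"roll": 0}
    - {"dx": 0,"dy": 1.1,"dz": 0,"roll": 0}
    - {"dx": 0,"dy": 1.3,"dz": 0,"roll": 0}
    - {"dx": 0,"dy": 1.3,"dz": 0,"roll": 0}
    - {"dx": 0,"dy": 1.3,"dz": 0,"roll": 0}

```text
time_s: 4.05
position: [0.5525, -0.2145, 0.0913]
tcp_rot: [-1.571, 0.0, 1.252]
contact_force: [-0.4, -0.8, 0.5]
width: -0.0
```

send_rows:
  increments:
    - {"dx": 0,"dy": 0.1,"dz": 0,"roll": 0}
    - {"dx": 0,"dy": 0.1,"dz": 0,"roll": 0}
    - {"dx": 0,"dy": 0.1,"dz": 0,"roll": 0}

```text
time_s: 4.35
position: [0.5525, -0.2144, 0.0904]
tcp_rot: [-1.571, 0.0, 1.253]
contact_force: [0.3, -0.2, -0.8]
width: 0.0001
```

send_rows:
  increments:
    - {"dx": 0,"dy": 0.1,"dz": 0,"roll": 0}
    - {"dx": 0,"dy": 0.1,"dz": 0,"roll": 0}
    - {"dx": 0,"dy": 0.1,"dz": 0,"roll": 0}

```text
time_s: 4.65
position: [0.5529, -0.2146, 0.09]
tcp_rot: [-1.572, -0.0, 1.252]
contact_force: [-1.2, -0.3, 5.8]
width: -0.0001
```

send_rows:
  increments:
    - {"dx": 0,"dy": 0.01,"dz": -0.1,"roll": 0}
    - {"dx": 0,"dy": 0.01,"dz": -0.2,"roll": 0}
    - {"dx": 0,"dy": 0.01,"dz": -0.3,"roll": 0}
    - {"dx": 0,"dy": 0.01,"dz": -0.4,"roll": 0}
    - {"dx": 0,"dy": 0.01,"dz": -0.5,"roll": 0}
    - {"dx": 0,"dy": 0.01,"dz": -0.6,"roll": 0}
    - {"dx": 0,"dy": 0.01,"dz": -0.6,"roll": 0}

```text
time_s: 5.35
position: [0.5588, -0.2165, 0.0901]
tcp_rot: [-1.572, -0.0, 1.252]
contact_force: [-0.3, 0.4, 6.9]
width: -0.0001
```

```bash
cat >> h.py <<'E'
def st():
    s=sensors.get_obs();p=s["position"];d=p-[.561,-.216,0];f=s["contact_force"]
    print("t",s["time_s"],"pos",p.round(4),"off x,y mm",(1e3*d@SX).round(1),(1e3*d@SY).round(1),"F x,y,z",(f@SX).round(1),(f@SY).round(1),f[2].round(1))
E
python3 -c "
from h import *
st()
for n,(x,y,w,h) in {'scene':(150,155,80,60),'top':(285,170,60,60)}.items():
    cv2.imwrite(f'pics/{n}2.png',cv2.resize(eyes.grab_frame(n)[y:y+h,x:x+w,::-1],(480,360+120*(n=='top')),interpolation=cv2.INTER_CUBIC)); st()
"
```

```text
t 5.35 pos [ 0.5588 -0.2165  0.0901] off x,y mm -1.9 -1.2 F x,y,z -0.4 0.3 6.9
t 5.4 pos [ 0.5589 -0.2166  0.0901] off x,y mm -1.8 -1.2 F x,y,z -0.6 0.4 6.0
t 5.45 pos [ 0.5589 -0.2165  0.0901] off x,y mm -1.8 -1.2 F x,y,z -0.9 -0.2 6.2
```

View pics/scene2.png

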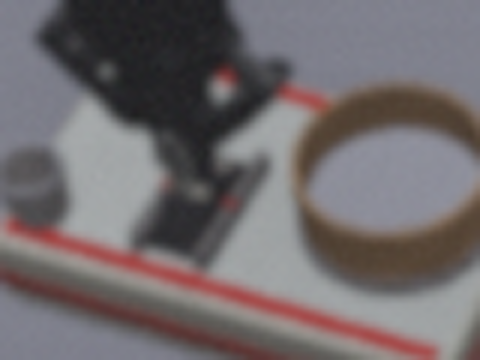

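The fingertip sits on the wheel around (200,190) in the crop, and the load is about 6 N. I roll on past the hump, to roughly 17–18 mm of rim travel.

send_rows:
  increments:
    - {"dx": 0,"dy": 0,"dz": -0.1,"roll": 0}
    - {"dx": 0,"dy": 0,"dz": -0.2,"roll": 0}
    - {"dx": 0,"dy": 0,"dz": -0.3,"roll": 0}
    - {"dx": 0,"dy": 0,"dz": -0.4,"roll": 0}
    - {"dx": 0,"dy": 0,"dz": -0.5,"roll": 0}

```text
time_s: 5.95
position: [0.5635, -0.2181, 0.0901]
tcp_rot: [-1.572, -0.0, 1.252]
contact_force: [-1.7, 0.7, 6.8]
width: 0.0
```

send_rows:
  increments:
    - {"dx": 0,"dy": 0,"dz": -0.1,"roll": 0}
    - {"dx": 0,"dy": 0,"dz": -0.2,"roll": 0}
    - {"dx": 0,"dy": 0,"dz": -0.3,"roll": 0}
    - {"dx": 0,"dy": 0,"dz": -0.4,"roll": 0}
    - {"dx": 0,"dy": 0,"dz": -0.5,"roll": 0}
    - {"dx": 0,"dy": 0,"dz": -0.6,"roll": 0}
    - {"dx": 0,"dy": 0,"dz": -0.6,"roll": 0}

```text
time_s: 6.65
position: [0.5695, -0.22, 0.09]
tcp_rot: [-1.573, -0.0, 1.252]
contact_force: [1.2, -0.5, 5.1]
width: 0.0002
```

```bash
python3 -c "
from h import *
st()
cv2.imwrite('pics/scene3.png',cv2.resize(eyes.grab_frame('scene')[155:215,150:230,::-1],(640,480),interpolation=cv2.INTER_CUBIC)); st()
"
```

```text
t 6.65 pos [ 0.5695 -0.22    0.09  ] off x,y mm 9.3 -1.2 F x,y,z 1.3 -0.1 5.1
t 6.7 pos [ 0.5695 -0.22    0.09  ] off x,y mm 9.4 -1.2 F x,y,z 1.2 -0.0 5.9
```

View pics/scene3.png

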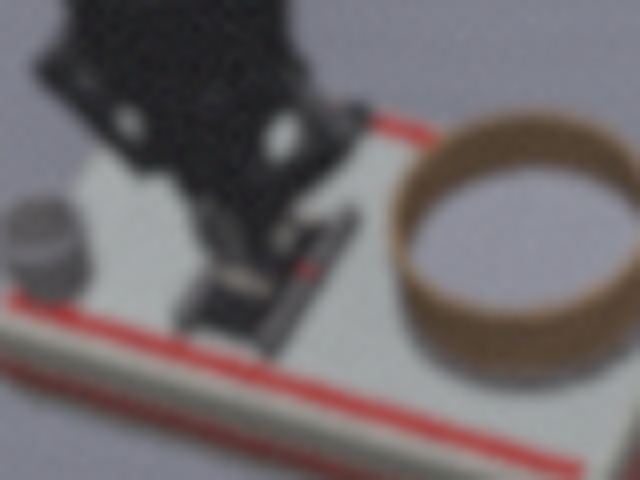

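Rim travel is 17.3 mm (about 0.49 rad). The tangential force flipped from -1.9 to +1.3 N, so the wheel is past the hump, with the tip at about (240,275) in the crop. I lift straight off and go over the button.

send_rows:
  increments:
    - {"dx": 0,"dy": -1,"dz": 0,"roll": 0}
    - {"dx": 0,"dy": -3,"dz": 0,"roll": 0}
    - {"dx": 0,"dy": -5,"dz": 0,"roll": 0}
    - {"dx": -2,"dy": -5,"dz": 2,"roll": 0}
    - {"dx": -4,"dy": -5,"dz": 4.5,"roll": 0}
    - {"dx": -5.8,"dy": -5,"dz": 6.4,"roll": 0}
    - {"dx": -5.8,"dy": -5,"dz": 6.4,"roll": 0}
    - {"dx": -5.8,"dy": -5,"dz": 6.4,"roll": 0}

```text
time_s: 7.5
position: [0.4895, -0.2548, 0.1397]
tcp_rot: [-1.571, -0.001, 1.252]
contact_force: [0.2, 0.2, 0.0]
width: -0.0004
```

```bash
python3 -c "
from h import *
st(); go([.4907,-.2554,.090])
a=cv2.resize(eyes.grab_frame('scene')[155:215,150:230,::-1],(640,480),interpolation=cv2.INTER_CUBIC)
cv2.imwrite('pics/s4.png',a)
"
```

```text
t 7.5 pos [ 0.4895 -0.2548  0.1397] off x,y mm -55.7 -59.3 F x,y,z 0.1 0.3 0.0
target [ 0.4907 -0.2554  0.09  ] -> d cm [-0.02  4.97 -0.13]
roll deg to yaw+90: -0.01446280322048168
```

View pics/s4.png

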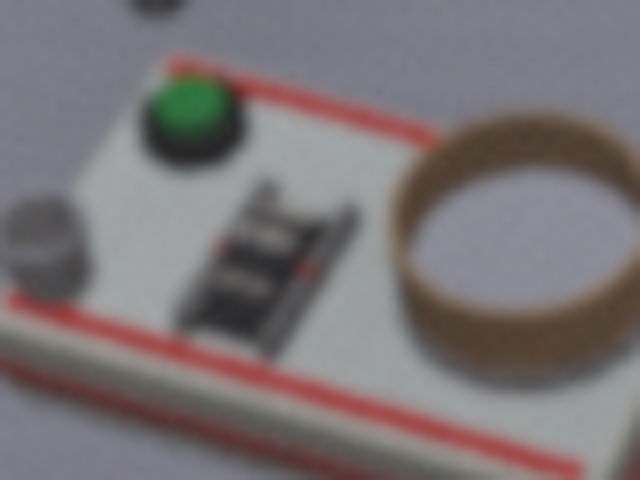

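The two white bars at (265,238) and (243,280) now straddle the line between the red marks at (223,243) and (308,268), so the wheel is at two bars and the cup and sieve haven't moved. Now the button.

send_rows:
  increments:
    - {"dx": 0,"dy": 2,"dz": -0.1,"roll": 0}
    - {"dx": 0,"dy": 4,"dz": -0.1,"roll": 0}
    - {"dx": 0,"dy": 5,"dz": -0.1,"roll": 0}
    - {"dx": 0,"dy": 5.4,"dz": -0.1,"roll": 0}
    - {"dx": 0,"dy": 5.6,"dz": -0.1,"roll": 0}
    - {"dx": 0,"dy": 5.8,"dz": -0.1,"roll": 0}
    - {"dx": 0,"dy": 5.8,"dz": -0.1,"roll": 0}

```text
time_s: 8.25
position: [0.4911, -0.2543, 0.0837]
tcp_rot: [-1.57, -0.003, 1.253]
contact_force: [-12.3, 9.0, 28.7]
width: -0.0
```

send_rows:
  increments:
    - {"dx": 0,"dy": 0.1,"dz": 0,"roll": 0}
    - {"dx": 0,"dy": 0.2,"dz": 0,"roll": 0}
    - {"dx": 0,"dy": 0.3,"dz": 0,"roll": 0}
    - {"dx": 0,"dy": 0.3,"dz": 0,"roll": 0}

```text
time_s: 8.65
position: [0.4912, -0.2545, 0.0831]
tcp_rot: [-1.571, -0.005, 1.253]
contact_force: [-22.2, 14.5, 60.7]
width: -0.0001
```

send_rows:
  increments:
    - {"dx": 0,"dy": 0.1,"dz": 0,"roll": 0}
    - {"dx": 0,"dy": 0.2,"dz": 0,"roll": 0}
    - {"dx": 0,"dy": 0.2,"dz": 0,"roll": 0}

```text
time_s: 8.95
position: [0.4914, -0.2546, 0.0827]
tcp_rot: [-1.571, -0.006, 1.252]
contact_force: [-30.2, 19.1, 80.0]
width: -0.0
```

The force rose far faster than the button spring should allow: 29 N on arrival, then 80 N as I sent further steps. I lift at once, then check.

send_rows:
  increments:
    - {"dx": 0,"dy": -0.8,"dz": 0,"roll": 0}
    - {"dx": 0,"dy": -2,"dz": 0,"roll": 0}
    - {"dx": 0,"dy": -5,"dz": 0,"roll": 0}
    - {"dx": 0,"dy": -6,"dz": 0,"roll": 0}
    - {"dx": 0,"dy": -6,"dz": 0,"roll": 0}

```text
time_s: 9.45
position: [0.4918, -0.2556, 0.1379]
tcp_rot: [-1.574, -0.0, 1.253]
contact_force: [0.4, 0.4, -0.6]
width: -0.0002
```

```bash
python3 -c "
from h import *
st()
f=eyes.grab_frame('scene')[...,::-1];a=cv2.resize(f[135:215,145:235],(720,600),interpolation=cv2.INTER_CUBIC)
cv2.imwrite('pics/s5.png',a)
for z in(.06,.07,.0745,.08,.085):print(z,proj('scene',np.array([.4907,-.2554,z])),proj('top',np.array([.4907,-.2554,z])))
hs=cv2.cvtColor(f[150:190,150:200].copy(),cv2.COLOR_BGR2HSV);g=cv2.inRange(hs,(45,100,30),(85,255,255));ys,xs=np.where(g>0)
if len(xs):print(len(xs),xs.mean()+150,ys.mean()+150)
"
```

```text
t 9.45 pos [ 0.4918 -0.2556  0.1379] off x,y mm -53.3 -59.3 F x,y,z 0.3 0.5 -0.6
0.06 [173.90979259 170.87358606] [326.94907025 214.96714542]
0.07 [173.37137381 168.72461241] [327.45262822 214.99148003]
0.0745 [173.12689708 167.74884025] [327.68157555 215.00254399]
0.08 [172.8262246  166.54877579] [327.9634061  215.01616355]
0.085 [172.55108652 165.45062597] [328.22155121 215.0286385 ]
47 173.27659574468086 167.95744680851064
```

View pics/s5.png

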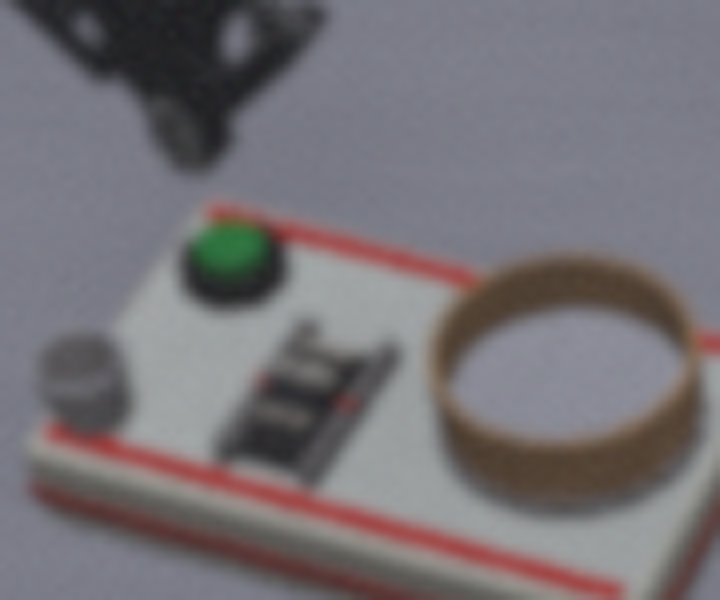

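The button is up again at (232,247), the wheel still shows two bars between the marks, and nothing else moved. I come down again 1 mm at a time, reading the force at each step, to find where the button starts and where it stops.

send_rows:
  increments:
    - {"dx": 0,"dy": 2,"dz": 0.1,"roll": 0}
    - {"dx": 0,"dy": 3.5,"dz": 0.1,"roll": 0}
    - {"dx": 0,"dy": 4.4,"dz": 0.1,"roll": 0}
    - {"dx": 0,"dy": 4.6,"dz": 0.1,"roll": 0}
    - {"dx": 0,"dy": 4.6,"dz": 0.1,"roll": 0}

```text
time_s: 10.0
position: [0.4893, -0.2548, 0.0898]
tcp_rot: [-1.569, 0.0, 1.252]
contact_force: [-1.0, 1.1, 1.4]
width: 0.0003
```

send_rows:
  increments:
    - {"dx": 0,"dy": 0.1,"dz": 0,"roll": 0}
    - {"dx": 0,"dy": 0.1,"dz": 0,"roll": 0}
    - {"dx": 0,"dy": 0.1,"dz": 0,"roll": 0}

```text
time_s: 10.3
position: [0.4899, -0.2551, 0.0897]
tcp_rot: [-1.572, 0.0, 1.252]
contact_force: [-1.4, -0.2, 1.8]
width: 0.0
```

send_rows:
  increments:
    - {"dx": 0,"dy": 0.1,"dz": 0,"roll": 0}
    - {"dx": 0,"dy": 0.1,"dz": 0,"roll": 0}
    - {"dx": 0,"dy": 0.1,"dz": 0,"roll": 0}

```text
time_s: 10.6
position: [0.4899, -0.2551, 0.0885]
tcp_rot: [-1.572, 0.0, 1.252]
contact_force: [-0.9, -1.3, 2.5]
width: 0.0
```

send_rows:
  increments:
    - {"dx": 0,"dy": 0.1,"dz": 0,"roll": 0}
    - {"dx": 0,"dy": 0.1,"dz": 0,"roll": 0}
    - {"dx": 0,"dy": 0.1,"dz": 0,"roll": 0}

```text
time_s: 10.9
position: [0.4899, -0.2551, 0.0874]
tcp_rot: [-1.571, 0.0, 1.252]
contact_force: [0.1, -2.1, 2.1]
width: 0.0005
```

The force builds gently from TCP z of about 0.090, so this is the button's spring. The top is higher than I triangulated, and the earlier hard rise came at its stop. Continuing.

send_rows:
  increments:
    - {"dx": 0,"dy": 0.1,"dz": 0,"roll": 0}
    - {"dx": 0,"dy": 0.1,"dz": 0,"roll": 0}
    - {"dx": 0,"dy": 0.1,"dz": 0,"roll": 0}

```text
time_s: 11.2
position: [0.4899, -0.255, 0.0864]
tcp_rot: [-1.571, 0.0, 1.252]
contact_force: [1.4, -2.7, 3.4]
width: -0.0003
```

send_rows:
  increments:
    - {"dx": 0,"dy": 0.1,"dz": 0,"roll": 0}
    - {"dx": 0,"dy": 0.1,"dz": 0,"roll": 0}
    - {"dx": 0,"dy": 0.1,"dz": 0,"roll": 0}

```text
time_s: 11.5
position: [0.4899, -0.255, 0.0854]
tcp_rot: [-1.571, 0.0, 1.252]
contact_force: [0.8, -3.5, 4.5]
width: 0.0
```

send_rows:
  increments:
    - {"dx": 0,"dy": 0.1,"dz": 0,"roll": 0}
    - {"dx": 0,"dy": 0.1,"dz": 0,"roll": 0}
    - {"dx": 0,"dy": 0.1,"dz": 0,"roll": 0}

```text
time_s: 11.8
position: [0.4899, -0.255, 0.0844]
tcp_rot: [-1.571, 0.0, 1.252]
contact_force: [1.4, -2.7, 5.1]
width: 0.0001
```

One more small step to confirm the stop, then up.

send_rows:
  increments:
    - {"dx": 0,"dy": 0.06,"dz": 0,"roll": 0}
    - {"dx": 0,"dy": 0.12,"dz": 0,"roll": 0}
    - {"dx": 0,"dy": 0.12,"dz": 0,"roll": 0}

```text
time_s: 12.1
position: [0.4899, -0.255, 0.084]
tcp_rot: [-1.571, -0.0, 1.252]
contact_force: [-2.0, -2.0, 14.7]
width: 0.0
```

The stop is reached: 14.7 N at z = 0.084, after 6 mm of spring travel. I lift off and move clear.

send_rows:
  increments:
    - {"dx": 0,"dy": -0.6,"dz": 0,"roll": 0}
    - {"dx": 0,"dy": -1.5,"dz": 0,"roll": 0}
    - {"dx": 0,"dy": -4,"dz": 0,"roll": 0}
    - {"dx": 0,"dy": -8,"dz": 0,"roll": 0}
    - {"dx": -3,"dy": -12,"dz": 0,"roll": 0}
    - {"dx": -7,"dy": -15,"dz": 0,"roll": 0}
    - {"dx": -11,"dy": -15,"dz": 0,"roll": 0}
    - {"dx": -15,"dy": -15,"dz": 0,"roll": 0}
    - {"dx": -15,"dy": -15,"dz": 0,"roll": 0}
    - {"dx": -15,"dy": -15,"dz": 0,"roll": 0}

```text
time_s: 13.1
position: [0.4417, -0.3973, 0.2325]
tcp_rot: [-1.569, -0.001, 1.25]
contact_force: [0.2, 0.3, -0.7]
width: -0.0
```

```bash
python3 -c "
from h import *
st()
f=eyes.grab_frame('scene')[...,::-1];g=eyes.grab_frame('top')[...,::-1]
a=cv2.resize(f[155:215,150:230],(560,420),interpolation=cv2.INTER_CUBIC)
cv2.imwrite('pics/s6.png',a)
d=[cv2.absdiff(x.copy(),cv2.imread(p)).max(2) for x,p in((f,'pics/scene0.png'),(g,'pics/top0.png'))]
for n,m in zip(('scene','top'),d):
    k,l,s,c=cv2.connectedComponentsWithStats((cv2.GaussianBlur(m,(3,3),0)>30).astype('uint8'));print(n,[list(map(int,q)) for q in s[1:] if q[4]>8])
"
```

```text
t 13.1 pos [ 0.4417 -0.3973  0.2325] off x,y mm -56.4 -209.5 F x,y,z 0.1 0.3 -0.7
scene [[49, 0, 83, 122, 4207], [239, 0, 13, 18, 161], [273, 0, 9, 30, 220], [285, 0, 9, 19, 119], [463, 0, 21, 14, 216], [482, 0, 13, 18, 103], [434, 16, 40, 43, 703], [466, 21, 21, 46, 358], [250, 22, 16, 4, 32], [237, 32, 5, 13, 50], [250, 53, 22, 7, 137], [239, 55, 3, 8, 15]]
top [[260, 210, 196, 174, 11361], [0, 312, 115, 72, 4107], [234, 343, 4, 9, 17], [242, 342, 27, 8, 179], [276, 344, 5, 13, 46], [243, 355, 21, 9, 87], [266, 359, 8, 4, 22], [204, 360, 38, 24, 591], [238, 366, 28, 18, 204]]
```

View pics/s6.png

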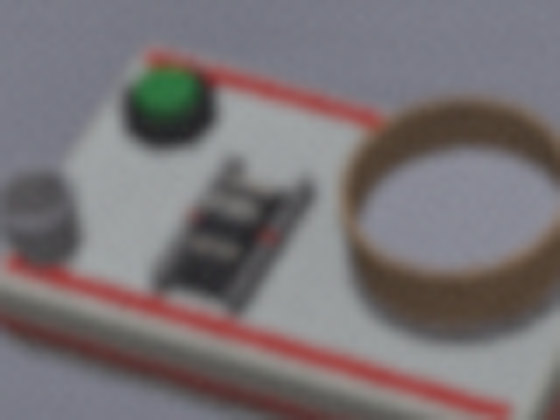

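The two bars at (235,205) and (212,245) straddle the red marks at (197,215) and (270,237), and the button is up at (168,92). Compared with the first pictures, no loose item has moved.

```bash
python3 -c "
from workcell import bot;print(bot.job_done())"
```

```text
the job is handed in; nothing more can be done
None
```

I did both steps in order and handed the job in at about 13 s. The red sifter's wheel now shows two bars, and its start button was pressed fully down and came back up.

- **Wheel:** I rolled the top about 17 mm away from the robot with the shut fingertip, pressing with about 6 N. The tangential force changed sign past the hump. After I lifted off, the pictures showed two bars between the red marks, and still did in the last one.
- **Button:** it was pressed twice.
    - **First press:** I sent the steps without checking each reading, because I had measured the button's top about 8 mm too low. The fingertip hit the button's stop at 80 N. That is under the 120 N wrist limit, and the contact looked to be the fingertip rather than the gripper's body, but it was much harder than intended.
    - **Second press:** I went down 1 mm at a time. The spring force rose to about 5 N over 6 mm, and the stop showed as 14.7 N before I released.
- **Last checks:** the button is up, the gripper is clear with no contact force, and comparing first and last pictures showed changes only where the arm is. In the top view the arm's area overlapped the red sifter's near edge and button, so the scene view covers those. I did not view the last top picture itself.

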